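# Let the slim tin out of the tin dispenser

### The arm

A 7-joint arm with a two-finger parallel gripper is mounted at the origin on a cart in front of the work surface, level with it; the furniture and walls round the work are solid. World frame = base frame: x ahead of the robot, y to its left, z up, the work surface at z = 0. Lengths are in m, angles in rad, forces in N, time in s.
With the tool pointing down it reaches from about 0.35 to 0.9 m from the base axis. Payload 19.9 kg.
Tool frame: the origin (TCP) lies midway between the tips of the shut fingers; the grasp point (between the pads) lies 19 mm behind it; z points along the fingers, y is the line along which they close (so a half turn about z gives the same grasp; the last joint's range is limited). The gripper opens to 85 mm and grips with 20 to 120 N. Pads are 22 mm wide; open, the fingers measure 114 mm over their backs; the gripper's body (76 mm by 85 mm) begins 54 mm behind the grasp point. The pads swing forward as they close: fully open they stand 13 mm farther back than shut.
Start: joints at [1.143, 0.417, -0.01, 1.614, 0.005, 1.111, -0.053], TCP at [0.236, -0.579, 0.231] pointing down, gripper open.
Joint ranges: [-2.81, 2.81], [-0.39, 2.02], [-1.27, 1.25], [0.06, 2.57], [-1.19, 4.33], [0.19, 2], [-2.82, 2.82]. Speed limits (rad/s): [1.89, 1.89, 2.39, 2.39, 3.01, 3.01, 3.01].

### API

Orientations are given as a rotation vector (axis times angle).
In Python, from workcell import sensors, viewer, order gives the robot as it stands. The module is installed in compiled form; this text tells all that it offers.
- The arm moves only by the shell command python3 -m crank 'ROWS'. ROWS is JSON, a list that holds one entry, the list of rows, each a list of 5 numbers: the opening, from 0 (shut) to 1 (fully open), then the shift along the tool's x, y, z in units of 30 mm (1.0 is 30 mm), then the turn about the tool's z in units of 6 degrees (1.0 is 6 degrees). A call has 1 to 12 rows; each row is the pose to reach, as a shift and turn from the pose commanded when the call began, along the tool's axes at that moment; what a row does not reach only later rows make up. A row lasts 1/10 s, in which the tool goes at most 50 mm and 8.59 degrees, less where a joint would pass 70% of its speed; a pose out of reach is approached as far as the arm can. A call with a gripper value outside its range is refused whole. The fingers move at their own pace and stop on an object; the grip force is fixed at half the most. Time passes only in rows, so rows that repeat a pose let the fingers close. It gives the time, the measured TCP pose, the force, the opening and the grip force at its end, in the units of the state.
- sensors.read_state(): the state, without advancing time (a new reading comes with each control period).
- viewer.get_image(name): name is "scene" or "top"; returns a dict with "pixels" (420x560x3 uint8, red, green, blue), "fx", "fy", "cx", "cy" (pixels), "xyz" and "rotation" of the camera in the world. Camera axes: x right, y up, looking along -z (the intrinsics and any distortion apply to the point x, -y, -z); pixel columns grow to the right and rows downward; lengths in m; the calibration is good to about 2 mm. A picture is of the moment at which its call begins. There is no depth.
- order.close_job(): hands the job in; it is judged then, once.
The state is a dict: "time_s": time; "qpos": joint angles; "joint_velocities": joint speeds; "joint_torque": joint torques, N m; "position": TCP position; "eef_rot": TCP orientation; "force": force on the tool from outside, world axes, zero at the start; "wrist_torque": the same for the moment, N m; "width": opening from 0.0 (shut) to 1.0 (fully open); "grip_force": force on a finger pad.
Only numpy, scipy, OpenCV 4.12 (cv2) and the standard library are available. Lean on these libraries where they do the work, as an engineer would, in place of code of your own. Each camera call takes 0.05 s, during which the arm holds its last target. There are 200 camera calls.

### The job

The two-lane tin dispenser on the worktop holds one tin in each lane, each behind its own gate on a rocking lever. With the fingertips press down the pad of the lever over the lane with the slim tin (the narrower and longer of the two), hold it down until that tin has rolled out under the lifted gate to the front stop, then let the lever come back up. Do not touch the tins, leave the other lever alone so that the wide tin stays behind its closed gate, and see that the other things on the worktop stay where they are.

Things in the scene. Friction and masses are not known exactly. Their poses are not given: they have to be found in the camera images.
- rack: aluminium tin dispenser, fixed, 250 mm long (its x), 200 wide (y); origin on the worktop, z up. Two lanes slope down 12 degrees to its -x: lane a centred at y = +48 mm, lane b at y = -48, 92 wide, rails 25 high. Closed gates at x = -100, front stop (49 high) at x = -210, back wall at x = +40. Posts 146 high at x = +20, y = -96, 0, +96 carry the lever axle.
- lever_a (a joint): rocking lever over lane a, rad: 0 = at rest, gate closed; grows as its pad is pressed; 0.52 = hard stop, gate fully up. Axle along the rack's y at x = +20 mm, 140 mm up; gate 120 mm to its -x side, pad 85 mm to its +x side. Springs back; 3 N on the pad starts it, 6 N reaches the stop. The slim tin passes under the gate above about 0.35, the wide one above about 0.45.
- lever_b (a joint): the same for the lever over lane b (rack y = -48 mm)
- lever_a_pad (a point): centre of the top face of lever a's grey press pad, 40 (x) by 44 (y) mm, 8 thick; at rest at rack x = +105 mm, y = +48, 147 above the worktop, free space below. Pressed to the stop it sinks about 43 mm, moves about 8 mm to the rack's -x and tilts with the lever. Its axes are the rack's while at rest
- lever_b_pad (a point): the same for lever b, at rack x = +105 mm, y = -48 mm
- tin_slim_mid (a point): centre of the slim tin, 57 mm across and 72 mm long, lying across one of the lanes (which one varies) behind the closed gate at rack x about -66 mm; its z runs along its axis. Rolled out against the front stop it lies at rack x about -178 mm.
- tin_wide_mid (a point): centre of the wide tin, 75 mm across and 58 mm long, lying across the other lane behind its gate at rack x about -58 mm; its z runs along its axis
- bin_rim (a point): centre of the mouth of the tall waste bin that always stands fixed in the middle of the worktop: rim 335 mm high, about 330 mm across; keep arm and gripper clear of it. To its rear right hangs a wall cabinet, from 0.7 m above the worktop
- garlic: bystander: garlic bulb, 60 mm, origin at its underside, stands beyond the pad end of the rack
- jar_g: bystander: small glass jar with a yellow lid, 66 mm across, 90 mm high, origin at its underside
- pepper: bystander: glass shaker with a grey top, 44 mm across, 90 mm high, origin at its underside
- bowl: bystander: white bowl, 130 mm across, 63 mm high, origin at its underside
- spread: bystander: jar with a dark lid, 77 mm across, 102 mm high, origin at its underside
Things that resemble listed ones, but are neither listed nor needed, are in the scene too. Leave any turquoise look-alike of the part that bears tin_slim_mid alone.

How it is judged:
On the way, in this order (a step that is already met when the one before it is completed fails the run):
1. the lever over the slim tin's lane is pressed (more than 0.2 rad) (((y of tin_slim_mid in the frame of rack above 0 m and value of joint lever_a above 0.2 rad) or (y of tin_slim_mid in the frame of rack below 0 m and value of joint lever_b above 0.2 rad))), for 0.05 s.
2. the slim tin has rolled out past the gate (x of tin_slim_mid in the frame of rack below -0.155 m), for 0.2 s.
At the end, for the whole second after the job is handed in: the slim tin lies at rest on its lane against the front stop (centre at rack x between -195 and -165 mm, less than 65 mm high); both levers are back up (under 0.06 rad); the wide tin still rests behind its closed gate (rack x above -85 mm) (x of tin_slim_mid in the frame of rack between -0.195 and -0.165 m and z of tin_slim_mid in the frame of rack below 0.065 m and linear speed of each of tin_slim, tin_wide below 0.02 m/s and value of joint each of lever_a, lever_b below 0.06 rad and x of tin_wide_mid in the frame of rack above -0.085 m); the robot touches nothing.
It fails at once if the robot touches a tin (over 0.5 N) (contact force between any of the fingers, the arm and tin_slim above 0.5 N or contact force between any of the fingers, the arm and tin_wide above 0.5 N).
It fails at once if the lever over the wide tin's lane is pressed (over 0.15 rad) ((y of tin_wide_mid in the frame of rack above 0 m and value of joint lever_a above 0.15 rad) or (y of tin_wide_mid in the frame of rack below 0 m and value of joint lever_b above 0.15 rad)).
It fails at once if the arm or the gripper body, not the fingers, presses the dispenser (over 5 N) (contact force between the arm and rack above 5 N).
It fails at once if a tin is lifted (centre over 130 mm high) or the wide tin leaves its place (height (world z) of any of tin_slim_mid, tin_wide_mid above 0.13 m or x of tin_wide_mid in the frame of rack below -0.085 m).
It fails at once if another thing on the worktop is moved more than 25 mm (distance of any of garlic, jar_g, pepper, bowl, spread from where it was at the start of the episode above 0.025 m).
It also fails if it takes over 37 s, if anything falls off the work surface, if the arm or the gripper's body presses on something with over 40 N, if the wrist force passes 120 N, or if a joint passes its speed limit or range.

## Working session

There is one attempt and no reset: what is moved stays moved. The work goes in short steps, Python scripts to look and compute and a shell command to move; the robot and the scene stay as the last step left them, time stands still between calls to the robot, and variables do not carry over. Pictures are saved under pics/ and viewed, at most 10 in all, crops included, and the job is handed in when it is done.

```bash
mkdir -p pics
python3 - <<'E'
from workcell import sensors, viewer
import cv2,pickle
for n in("scene","top"):
    d=viewer.get_image(n); pickle.dump(d,open(n+".pkl","wb"))
    cv2.imwrite(f"pics/{n}0.png",d["pixels"][:,:,::-1])
    print(n,{k:v for k,v in d.items() if k!="pixels"})
print(sensors.read_state())
E
```

```text
scene {'fx': 452.83058824917623, 'fy': 452.83058824917623, 'cx': 270.351260019149, 'cy': 213.27507070075802, 'xyz': array([ 0.11471961, -0.58443938,  1.32856613]), 'rotation': array([ 0.68484905, -0.16122937, -0.49877659])}
top {'fx': 397.7312971963277, 'fy': 397.7312971963277, 'cx': 280.0397632308952, 'cy': 211.64831610651711, 'xyz': array([0.46768891, 0.24587301, 1.48566368]), 'rotation': array([ 0.06657793, -0.05708735, -1.58876707])}
{'time_s': 0.1, 'qpos': array([ 1.1425078 ,  0.41792808, -0.01029271,  1.61411509,  0.00467659,
        1.11072302, -0.05302211]), 'joint_velocities': array([-0.00043255, -0.00047177, -0.00012809, -0.00140948, -0.00120507,
        0.00011992,  0.00093082]), 'joint_torque': array([ 1.83016629e-03, -8.65812421e+01,  6.80420324e-01, -4.35633409e+01,
        1.92649470e-02,  4.86972203e-03, -1.37452994e-04]), 'position': array([ 0.23562978, -0.57853282,  0.2307138 ]), 'eef_rot': array([-3.08194432e+00, -6.03519720e-01,  4.56277296e-04]), 'force': array([0.36074286, 0.86664923, 0.5043068 ]), 'wrist_torque': array([ 0.04247526, -0.03858129,  0.00280726]), 'grip_force': 0.0, 'width': 1.0034301522418545}
```

View pics/scene0.png

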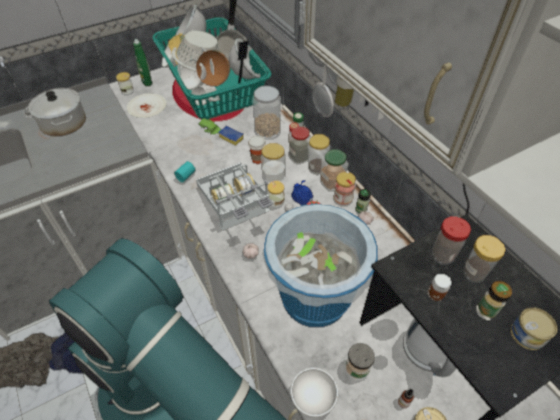

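View pics/top0.png

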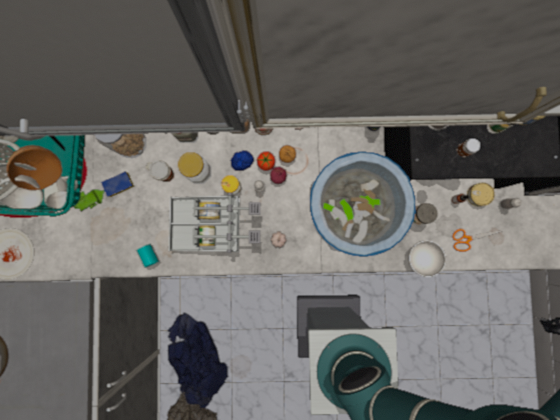

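The top view shows the rack at about (170-260, 195-255), with its pads to the right near (255,208) and (255,240). The turquoise look-alike is at (148,255), outside the rack, and the bin is centred at (362,203). I'll enlarge the rack in both views to tell the tins apart.

Run:
```python
import cv2
a=cv2.imread("pics/top0.png")[185:265,160:300]; b=cv2.imread("pics/scene0.png")[155:265,180:320]
a=cv2.resize(a,None,fx=5,fy=5,interpolation=cv2.INTER_CUBIC);b=cv2.resize(b,None,fx=5,fy=5,interpolation=cv2.INTER_CUBIC)
cv2.imwrite("pics/ca.png",a);cv2.imwrite("pics/cb.png",b)
```

```text
(no output)
```

View pics/ca.png

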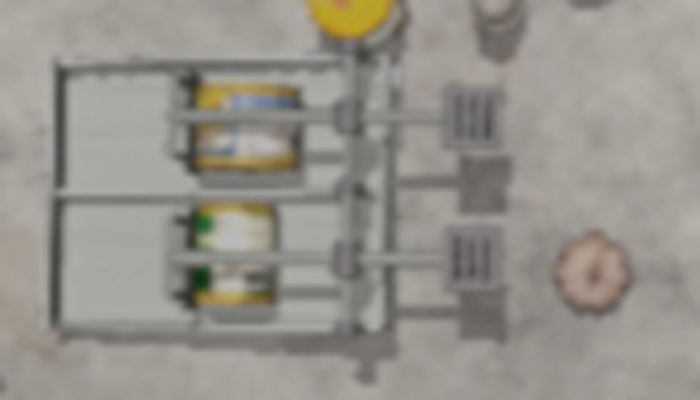

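View pics/cb.png

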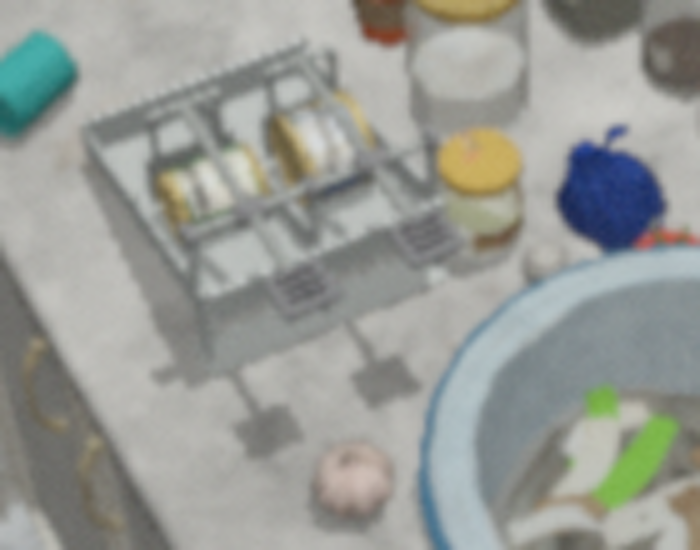

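The crops give two tins in the rack.
- **Lower lane:** crop (237,255), full image (207,236). About 80 px across and 102 px long.
- **Upper lane:** crop (248,128). About 105 px across and 85 px long.

The lower one is narrower and longer, so it is the slim tin. The turquoise tin is a decoy. The pads point to image right (world -y), so the lower lane is lane b. Its pad is at top (254.6,236.6) and scene (240.6,213).

```bash
cat > h.py <<'E'
import numpy as np,pickle,cv2
from scipy.spatial.transform import Rotation as R
def ray(d,u,v):
    r=R.from_rotvec(d["rotation"]).apply([(u-d["cx"])/d["fx"],-(v-d["cy"])/d["fy"],-1]); return d["xyz"],r
def plane(d,u,v,z):
    o,r=ray(d,u,v); return o+r*(z-o[2])/r[2]
def tri(a,b):
    A=np.zeros((3,3));c=np.zeros(3)
    for o,r in(a,b):
        r=r/np.linalg.norm(r);P=np.eye(3)-np.outer(r,r);A+=P;c+=P@o
    return np.linalg.solve(A,c)
E
python3 - <<'E'
from h import *
T,S=[pickle.load(open(n+".pkl","rb")) for n in("top","scene")]
for n,t,s in(("b",(254.4,236.4),(240.5,212.8)),("a",(254.3,208.2),(265.4,202))):
    print(n,plane(T,*t,.147),plane(S,*s,.147),tri(ray(T,*t),ray(S,*s)))
for n,p,z in(("garlic",(278.5,239),.03),("jar_y",(230,184),.09),("shaker",(259,188),.09),("bin",(362,203),.335),("rackBL",(171,251),.05),("rackTL",(171,197),.05)):print(n,plane(T,*p,z).round(3))
print(R.from_rotvec([-3.08194432e+00, -6.03519720e-01,  4.56277296e-04]).as_matrix().round(3))
E
```

```text
b [0.49131068 0.34068298 0.147     ] [0.49351719 0.33903581 0.147     ] [0.49255548 0.34021569 0.14617689]
a [0.58645424 0.33973212 0.147     ] [0.59055466 0.3389657  0.147     ] [0.58821906 0.33884541 0.14809306]
garlic [0.482 0.261 0.03 ]
jar_y [0.679 0.429 0.09 ]
shaker [0.663 0.326 0.09 ]
bin [0.579 0.014 0.335]
rackBL [0.446 0.649 0.05 ]
rackTL [0.642 0.649 0.05 ]
[[ 0.926  0.377 -0.   ]
 [ 0.377 -0.926  0.001]
 [-0.    -0.001 -1.   ]]
```

Both views agree that pad b is at about (0.492, 0.340, 0.147), with rack +x along world -y. First I lift to z of about 0.45, then travel past the near side of the bin with the fingers shut.

```bash
python3 -m crank '[[[0,0,0,-1.6,0],[0,0,0,-3.2,0],[0,0,0,-4.8,0],[0,0,0,-6.4,0],[0,0,0,-7.3,0],[0,1,-1.3,-7.3,0.5],[0,2,-2.6,-7.3,1],[0,3,-3.9,-7.3,1.5],[0,4,-5.2,-7.3,2],[0,5,-6.5,-7.3,2.5],[0,6,-7.8,-7.3,3.1],[0,7,-9.1,-7.3,3.7]]]'
```

```text
time_s: 1.3
position: [0.3273, -0.2447, 0.4501]
eef_rot: [3.141, -0.005, -0.001]
force: [1.5, 0.1, 0.4]
width: 0.003
grip_force: 0.0
```

```bash
python3 -m crank '[[[0,0.4,-1.5,0,0],[0,0.8,-3,0,0],[0,1.2,-4.5,0,0],[0,1.6,-6,0,0],[0,2,-7.5,0,0],[0,2.4,-9,0,0],[0,2.8,-10.5,0,0],[0,3.2,-12,0,0],[0,3.6,-13.5,0,0],[0,4.2,-15,0,0],[0,4.8,-16.5,0,0],[0,5.4,-18,0,0]]]'
```

```text
time_s: 2.5
position: [0.4905, 0.2946, 0.4499]
eef_rot: [-3.141, 0.004, 0.0]
force: [0.7, -1.7, 2.1]
width: -0.002
grip_force: 0.0
```

```bash
python3 -m crank '[[[0,0,-1.2,0,0],[0,0,-1.65,1,0],[0,0,-1.65,2.5,0],[0,0,-1.65,4,0],[0,0,-1.65,5.5,0],[0,0,-1.65,7,0],[0,0,-1.65,8.3,0],[0,0,-1.65,8.7,0],[0,0,-1.65,8.7,0]]]'
python3 - <<'E'
from workcell import viewer,sensors
import cv2
for n in("scene",):
    d=viewer.get_image(n); cv2.imwrite(f"pics/{n}1.png",cv2.resize(d["pixels"][120:270,160:340,::-1],None,fx=4,fy=4,interpolation=cv2.INTER_CUBIC))
print(sensors.read_state()["force"])
E
```

```text
time_s: 3.4
position: [0.4892, 0.3424, 0.1885]
eef_rot: [3.141, -0.001, -0.003]
force: [-0.2, -0.3, 0.9]
width: 0.002
grip_force: 0.0
[ 0.56778688 -0.67427161  1.04030569]
```

View pics/scene1.png

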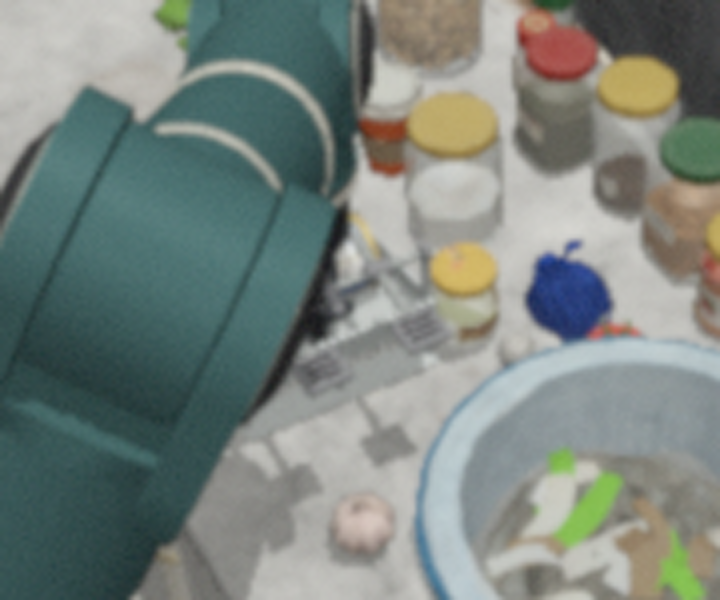

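The scene view shows pad b at crop (325,370), uncovered. The fingertips, at about (320,290), are still above it, as the geometry predicts. The garlic and the jar are undisturbed. I'll press in stages and watch the force.

```bash
python3 -m crank '[[[0,0.1,0,0.7,0],[0,0.1,0,1.2,0],[0,0.1,0,1.5,0],[0,0.1,0,1.8,0],[0,0.1,0,1.8,0]]]'; python3 -m crank '[[[0,0,0,0.3,0],[0,0,0,0.5,0],[0,0,0,0.5,0]]]'
```

```text
time_s: 3.95
position: [0.4925, 0.3426, 0.1349]
eef_rot: [3.141, -0.001, -0.001]
force: [0.6, -0.7, 0.0]
width: -0.002
grip_force: 0.0
time_s: 4.25
position: [0.4926, 0.3427, 0.1198]
eef_rot: [-3.142, 0.001, 0.001]
force: [0.6, -0.2, 4.3]
width: -0.004
grip_force: 2.0
```

```bash
python3 -m crank '[[[0,0,0,0.2,0],[0,0,0,0.3,0],[0,0,0,0.3,0]]]';python3 -m crank '[[[0,0,0,0.1,0],[0,0,0,0.1,0],[0,0,0,0.1,0],[0,0,0,0.1,0],[0,0,0,0.1,0],[0,0,0,0.1,0],[0,0,0,0.1,0],[0,0,0,0.1,0],[0,0,0,0.1,0],[0,0,0,0.1,0]]]'
python3 - <<'E'
from workcell import viewer,sensors
import cv2,numpy as np
f=lambda n:cv2.resize(viewer.get_image(n)["pixels"][155:275,160:300,::-1],None,fx=3,fy=4,interpolation=cv2.INTER_CUBIC)
cv2.imwrite("pics/p2.png",cv2.resize(np.hstack([f("scene"),f("top")]),(800,480)))
E
```

```text
time_s: 4.55
position: [0.4927, 0.3427, 0.1113]
eef_rot: [-3.142, 0.001, 0.0]
force: [0.4, -1.3, 4.5]
width: -0.003
grip_force: 2.1
time_s: 5.55
position: [0.4927, 0.3426, 0.1083]
eef_rot: [-3.142, 0.001, 0.0]
force: [1.3, -0.1, 5.7]
width: -0.001
grip_force: 2.2
```

View pics/p2.png

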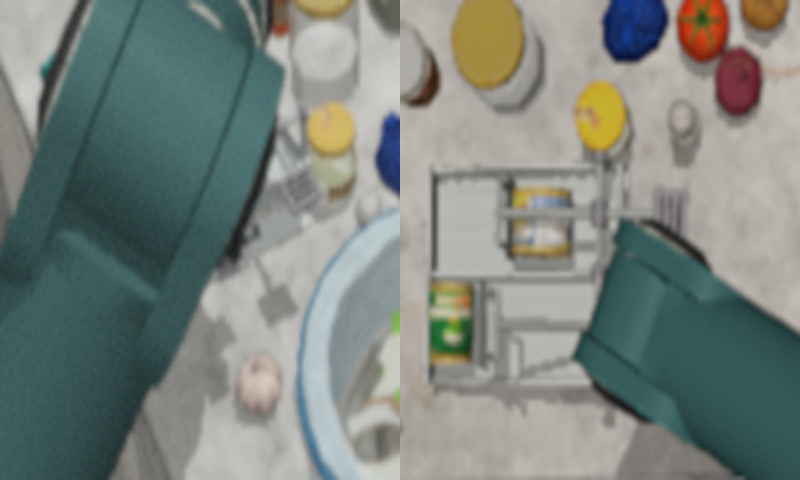

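The top view shows the slim tin rolled out against the front stop, at composite (450,322). The wide tin is still behind its closed gate at (540,222). I'll release the lever and rise straight up.

```bash
python3 -m crank '[[[0,0,0,-0.4,0],[0,0,0,-0.8,0],[0,0,0,-1.2,0],[0,0,0,-1.8,0],[0,0,0,-3,0],[0,0,0,-4.5,0],[0,0,0,-6,0],[0,0,0,-7.5,0],[0,0,0,-9,0],[0,0,0,-10,0],[0,0,0,-11,0],[0,0,0,-11,0]]]'; python3 -m crank '[[[0,-0.5,1.5,0,0],[0,-1,3,0,0],[0,-1.5,4.5,0,0],[0,-2,6,0,0],[0,-2.5,7.5,0,0],[0,-3,9,0,0],[0,-3,10,0,0],[0,-3,10,0,0],[0,-3,10,0,0],[0,-3,10,0,0],[0,-3,10,0,0],[0,-3,10,0,0]]]'
python3 - <<'E'
from workcell import viewer,sensors
import cv2,numpy as np
from h import *
d=viewer.get_image("top")
cv2.imwrite("pics/p3.png",cv2.resize(d["pixels"][150:270,150:300,::-1],None,fx=5,fy=5,interpolation=cv2.INTER_CUBIC))
print(sensors.read_state()["force"])
E
```

```text
time_s: 6.85
position: [0.4923, 0.3438, 0.4432]
eef_rot: [-3.138, -0.001, -0.007]
force: [0.3, 1.0, 0.1]
width: 0.005
grip_force: 0.0
time_s: 8.05
position: [0.4025, 0.0434, 0.4382]
eef_rot: [-3.141, -0.001, 0.0]
force: [0.5, 0.6, -0.2]
width: -0.001
grip_force: 0.0
[0.47909344 0.34315146 0.598206  ]
```

View pics/p3.png

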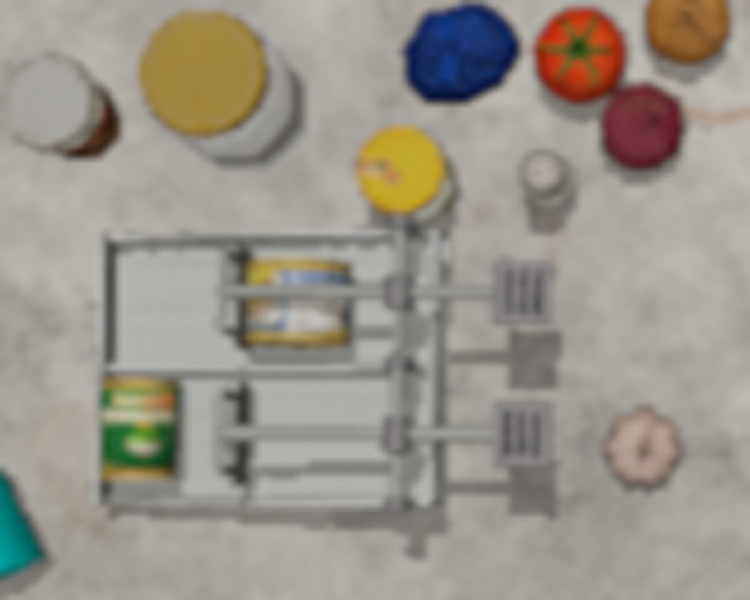

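The slim tin lies at the front stop, crop (140,428). Both levers are back at rest with pads at (523,292) and (523,433), the wide tin is still behind its gate, and the bystanders haven't moved.

```bash
python3 -c "
from workcell import order
print(order.close_job())"
```

```text
the job is handed in; nothing more can be done
None
```

The job is handed in: the slim tin (lane b) has rolled out to the front stop, both levers are back up, and the last picture shows the wide tin and nearby things unmoved; no verdict was returned.

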